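# Close the vent plug of a culture box

## Task

The vent plug in the lid of the culture box is only loosely screwed in: turn it clockwise until it goes snug, no more than a gentle nip further, because over-tightening cracks the lid. Then set the grey dust cap over the plug, squarely down on the lid, and let go. Do not lean on the box, and leave the dishes and the jar lid where they are.

Things in the scene. Friction and masses are not known exactly. Their poses are not given: they have to be found in the camera images.
- box: Culture box, fixed: clear walls, dishes inside, white lid. 192 mm (x) by 272 mm (y); origin at the centre of its underside, z up; the lid's flat top is 100 mm above it. In the box's -y half a round aluminium boss stands on the lid, 48 mm diameter, 12 mm high, top edge chamfered 3 mm; the vent plug is in its middle.
- plug_head (a point): Brass vent plug with a T-bar head, upright in the boss. Bar 40 mm long (point x), 12 mm wide (point y: pinch across this), 22 mm tall (z up); point at the bar's centre, 31 mm above the lid. Below the bar a stem, 18 mm diameter, 8 mm long, down to the boss. Right-hand thread, 0.5 mm a turn: clockwise seen from above tightens.
- plug_sink (a joint): How far the taper is driven in since it bit, m: 0.00008 per rad past the bite; not resolved by the reading: feel the torque. Turning takes 0.03 N m, jumps to 0.28 N m at the bite, then rises 0.45 N m per rad (held still, a quarter less is felt). Snug: from 0.06 rad past the bite (0.31 N m); over-tight: beyond 0.6 rad (0.55 N m). Stays where it is left.
- plug_drop (a joint): Height the plug must still be screwed down before the taper bites, m: negative while loose, 0 when run down, 0.00008 per rad; not resolved by the reading. At the start 1.0 to 2.6 rad of free running are left, different every time, and nothing that can be seen tells how much.
- dust_cap: Grey dust cap, open side down on the bench: upside-down cup, outer diameter 58 mm, inner 52 mm, 55 mm high, 4 mm roof, about 80 g; on the roof a round knob, 24 mm diameter, ending 83.5 mm above the rim. Origin at the centre of the open rim, z up. On the plug it surrounds the boss with 2 mm to spare, clears the bar and its rim rests on the lid.
- cap_knob (a point): Point on the dust cap's axis at which to pinch its knob, 76 mm above the cap's rim and 21 mm above its roof.
- jar_lid: Grey jar lid, lower and wider than the dust cap but with the same knob: 82 mm diameter, 21 mm high, knob 24 mm diameter up to 45.5 mm. Origin at the centre of its underside. A bystander.
- lid_dish: Closed culture dish, 68 mm diameter, 15 mm high, lying on the box's lid towards its +y end; a bystander.
- dishes_left: Stack of four closed culture dishes, 68 mm diameter, 62 mm high, on the bench on the left (+y); a bystander.
- dishes_right: Stack of three closed culture dishes, 68 mm diameter, 47 mm high, on the bench on the right (-y); a bystander.
Not all that is in view belongs to the job. What is shaped like the dust_cap but orange, red or turquoise is not meant.

How it is judged:
On the way:
1. the plug is run down and snug in its taper (value of joint plug_sink above 5e-06 m and value of joint plug_drop above -2.4e-05 m), for 0.2 s.
At the end, for the whole second after the job is handed in: The plug is run down and has been turned 0.06 to 0.6 rad past the point where the taper bites and not turned back more than 0.3 rad; the dust cap stands over it, its axis within 5 mm of the plug's, upright within 0.06 rad, its rim within 3 mm of the lid, at rest and released (all of step 1 and value of joint plug_sink below 4.8e-05 m and horizontal distance between dust_cap and plug_head below 0.005 m and z of dust_cap in the frame of plug_head below -0.028 m and angle between dust_cap's own z axis and vertical below 0.06 rad and linear speed of dust_cap below 0.01 m/s); the robot touches nothing.
It fails at once if the plug is over-tightened (more than 0.6 rad past the bite) (value of joint plug_sink above 4.8e-05 m).
It fails at once if the robot leans on the box with more than 20 N (contact force between the arm and box above 20 N).
It fails at once if the fingers lean on the box with more than 20 N (contact force between the fingers and box above 20 N).
It fails at once if the cap is pressed on the box with more than 40 N (contact force between dust_cap and box above 40 N).
It fails at once if a dish or the jar lid is shifted by more than 30 mm (distance of any of lid_dish, dishes_left, dishes_right, jar_lid from where it was at the start of the episode above 0.03 m).
It also fails if it takes over 72 s, if anything falls off the work surface, if the arm or the gripper's body presses on something with over 40 N, if the wrist force passes 120 N, or if a joint passes its speed limit or range.

## Robot

A 6-joint arm with a two-finger parallel gripper is mounted at the origin on the work surface. World frame = base frame: x ahead of the robot, y to its left, z up, the work surface at z = 0. Lengths are in m, angles in rad, forces in N, time in s.
With the tool pointing down it reaches from about 0.275 to 0.725 m from the base axis. Payload 5.6 kg.
Tool frame: the origin (TCP) lies at the very end of the fingers, on their centre line; the grasp point (between the pads) lies robot.grip_point_offset behind it (robot.grip_point_offset is the distance from the TCP to the grasp point, in m); z points along the fingers, y is the line along which they close (so a half turn about z gives the same grasp; the last joint's range is limited). The gripper opens to 85 mm and grips with 20 to 120 N. Pads are 22 mm wide; open, the fingers measure 114 mm over their backs; the gripper's body (76 mm by 85 mm) begins 54 mm behind the grasp point. The pads swing forward as they close: fully open they stand 13 mm farther back than shut.
Start: joints at [1.451, 0.255, 0.108, 0, -1.424, -0.285], TCP at [0.217, 0.506, 0.231] pointing down, gripper open.
Joint ranges: [-2.95, 2.95], [-1.21, 1.97], [-1.09, 1.5], [-2.87, 1.71], [-2.94, -0.07], [-3.05, 3.05]. Speed limits (rad/s): [2.57, 2.57, 3.14, 3.14, 3.14, 3.14].

## Interface

Orientations are given as [roll, pitch, yaw] about the fixed x, y, z axes, in that order (R = Rz(yaw) Ry(pitch) Rx(roll)).
In Python, from bench import robot, viewer, workorder gives the robot as it stands. The module is installed in compiled form; this text tells all that it offers.
- The arm moves only by the tool apply_moves, never from a script. Its arguments are lists of equal length, an entry for each row: "translation": the shift along the world's x, y, z scaled (see below), a list of three; "roll": the turn about the world's z scaled (see below); "claw": the closure, from 0 (fully open) to 1 (shut). In form: {"translation": [[x, y, z], ...], "roll": [roll, ...], "claw": [claw, ...]}. A call has 1 to 8 rows; each row shifts and turns the commanded pose from where the row before left it; what a row does not reach is not made up. The controller multiplies each number of a shift by 25 mm and each number of a turn by 10 degrees. A row lasts 1/8 s, in which the tool goes at most 62.5 mm and 10.7 degrees, less where a joint would pass 70% of its speed; a pose out of reach is approached as far as the arm can. A call with a number of a shift or a turn outside -1 to 1 is refused whole. A call with a gripper value outside its range is refused whole. The fingers move at their own pace and stop on an object; "squeeze" is the grip in N (left out, the last holds). Time passes only in rows, so rows that do not move let the fingers close. It gives the time, the measured TCP pose, the force, the opening and the grip force at its end, in the units of the state.
- robot.read_state(): the state, without advancing time (a new reading comes with each control period).
- viewer.capture(name): name is "scene" or "top"; returns the picture (420x560x3 uint8, blue, green, red); there is no depth.
- viewer.camera_model(name): a dict with "fx", "fy", "cx", "cy" (pixels), "extrinsics" (4x4, takes a point from world to camera coordinates). Camera axes: x right, y down, z forward; pixel columns grow to the right and rows downward; lengths in m; the calibration is good to about 2 mm. A picture is of the moment at which its call begins. camera_model takes no time and is no camera call.
- workorder.hand_in(): hands the job in; it is judged then, once.
The state is a dict: "t": time; "q": joint angles; "joint_vel": joint speeds; "joint_torque": joint torques, N m; "position": TCP position; "tool_rot": TCP orientation; "force": force on the tool from outside, world axes, zero at the start; "moment": the same for the moment, N m; "width": finger opening in m; "grasp_force": force on a finger pad.
Only numpy, scipy, OpenCV 4.12 (cv2) and the standard library are available. Lean on these libraries where they do the work, as an engineer would, in place of code of your own. Each camera call takes 0.05 s, during which the arm holds its last target. There are 200 camera calls.

## Working session

There is one attempt and no reset: what is moved stays moved. The work goes in short steps, Python scripts to look and compute and a tool call to move; the robot and the scene stay as the last step left them, time stands still between calls to the robot, and variables do not carry over. Pictures are saved under pics/ and viewed, at most 10 in all, crops included, and the job is handed in when it is done.

Besides the shell and the picture viewer there is one more tool, called after "Call:" as name([rows], argument=value, ...), one row to a line, values as JSON. apply_moves: Moves the arm, as the interface text tells. Its arguments: {"type":"object","properties":{"translation":{"type":"array","items":{"type":"array","items":{"type":"number","minimum":-1,"maximum":1}}},"roll":{"type":"array","items":{"type":"number","minimum":-1,"maximum":1}},"claw":{"type":"array","items":{"type":"number"}},"squeeze":{"type":"number"}},"required":["translation","roll","claw"]}

```bash
mkdir -p pics
cat > h.py <<'E'
import numpy as np, cv2
from bench import robot, viewer, workorder
def ray(n,u,v):
    m=viewer.camera_model(n);E=np.array(m["extrinsics"]);R=E[:3,:3];t=E[:3,3]
    d=R.T@np.array([(u-m["cx"])/m["fx"],(v-m["cy"])/m["fy"],1]);return -R.T@t,d
def onz(n,u,v,z):
    o,d=ray(n,u,v);return o+d*(z-o[2])/d[2]
def pix(n,p):
    m=viewer.camera_model(n);E=np.array(m["extrinsics"]);c=E[:3,:3]@np.array(p)+E[:3,3]
    return np.array([m["fx"]*c[0]/c[2]+m["cx"],m["fy"]*c[1]/c[2]+m["cy"]])
E
python3 - <<'E'
from h import *
for n in("scene","top"):
    cv2.imwrite(f"pics/{n}0.png",viewer.capture(n)); print(n,ray(n,280,210))
print(robot.read_state(), robot.grip_point_offset)
E
```

```text
scene (array([ 1.08758749, -0.20270784,  1.1358388 ]), array([-0.4888302 ,  0.13920387, -0.86121134]))
top (array([ 0.24014347, -0.01580893,  1.53252977]), array([ 1.79088623e-01, -6.71082849e-04, -9.83908170e-01]))
{'t': 0.1, 'q': array([ 1.45058217e+00,  2.55677640e-01,  1.07146899e-01, -3.96011656e-04,
       -1.42389030e+00, -2.84605935e-01]), 'joint_vel': array([ 0.00145433, -0.00203673,  0.003605  ,  0.00171392,  0.00031595,
        0.00094786]), 'joint_torque': array([-3.86737738e-03, -3.87600911e+01,  2.38476312e+01,  5.37812188e+00,
       -3.76159122e-03,  2.46058107e-06]), 'position': array([0.21640223, 0.50516908, 0.23050072]), 'tool_rot': array([ 3.13992332e+00, -8.02939146e-05, -4.04878315e-01]), 'force': array([-0.48199871,  0.18632411,  0.04488039]), 'moment': array([-0.0185299 ,  0.03089732, -0.0554164 ]), 'grasp_force': 0.0, 'width': 0.08584498584663543} 0.0187
```

View pics/scene0.png

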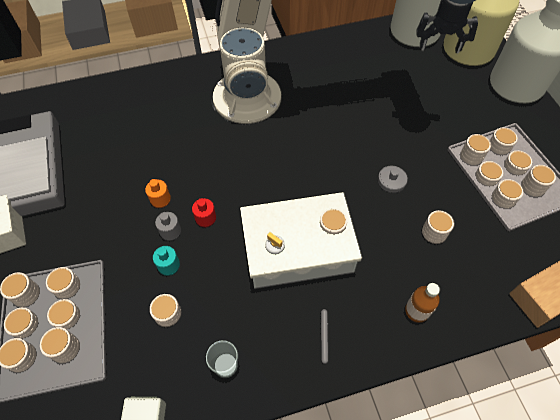

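View pics/top0.png

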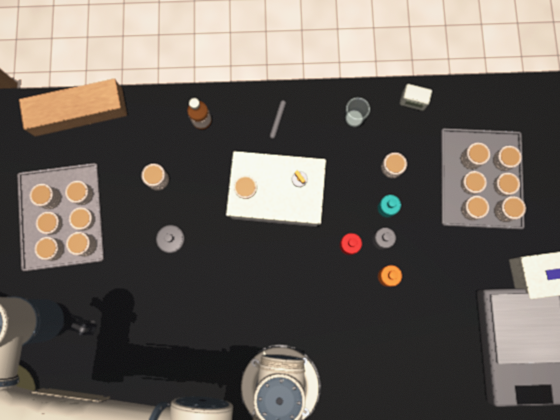

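Candidates for the dust cap:
- Grey capped cup: scene (168,225), top (385,238).
- Grey jar lid: scene (393,178), top (170,238). It is low and wide, so no.
- Orange: scene (157,193). Red: (203,212). Turquoise: (166,260). All wrong colours.

I choose the grey one at top (385,238) and will check it in a crop.

Run:
```python
from h import *
T=cv2.imread("pics/top0.png");S=cv2.imread("pics/scene0.png")
f=lambda I,x,y,w=50,h=35:cv2.resize(I[y-h:y+h,x-w:x+w],(400,280),interpolation=cv2.INTER_CUBIC)
cv2.imwrite("pics/crop1.png",np.vstack([np.hstack([f(T,385,238),f(S,168,225)]),np.hstack([f(T,300,178,25,17),f(S,275,242,25,17)])]))
# box lid outline in top
g=cv2.inRange(T,(170,170,170),(255,255,255))
cs,_=cv2.findContours(g[140:235,215:335],0,2);c=max(cs,key=cv2.contourArea)+np.array([215,140])
r=cv2.minAreaRect(c);print(r)
for b in cv2.boxPoints(r):print(onz("top",*b,.1))
# brass
for n,I,(x,y) in(("top",T,(300,178)),("scene",S,(275,242))):
    H=cv2.cvtColor(I,cv2.COLOR_BGR2HSV);m=cv2.inRange(H,(15,100,80),(35,255,255));k=np.zeros_like(m);k[y-20:y+20,x-20:x+20]=1;m*=k
    p=cv2.findNonZero(m);r=cv2.minAreaRect(p);M=p.reshape(-1,2).mean(0);print(n,len(p),r,M,onz(n,*M,.14))
    d=cv2.boxPoints(r);print([onz(n,*q,.142)[:2].round(4) for q in d])
for n,u,v in(("top",385,237),("scene",167,213)):print("knob",n,onz(n,u,v,.0835))
```

```text
((275.74163818359375, 187.0948486328125), (94.36865997314453, 64.4554672241211), 5.04245138168335)
[0.49075597 0.13927574 0.1       ]
[0.68197617 0.12053911 0.1       ]
[ 0.64817186 -0.15450468  0.1       ]
[ 0.45865715 -0.12991044  0.1       ]
top 59 ((299.280029296875, 177.04000854492188), (13.600000381469727, 4.800000190734863), 53.13010025024414) [299.3559322  176.71186441] [ 0.5876877  -0.07427707  0.14      ]
[array([ 0.5984, -0.0574]), array([ 0.6064, -0.0685]), array([ 0.5741, -0.0904]), array([ 0.5661, -0.0793])]
scene 127 ((273.7200012207031, 240.04002380371094), (17.600000381469727, 8.800000190734863), 36.869895935058594) [274.18110236 239.65354331] [ 0.59624583 -0.07797455  0.14      ]
[array([ 0.5869, -0.1001]), array([ 0.5724, -0.0831]), array([ 0.6089, -0.0591]), array([ 0.6229, -0.0761])]
knob top [ 0.41591784 -0.31666801  0.0835    ]
knob scene [ 0.41500553 -0.31410752  0.0835    ]
```

View pics/crop1.png

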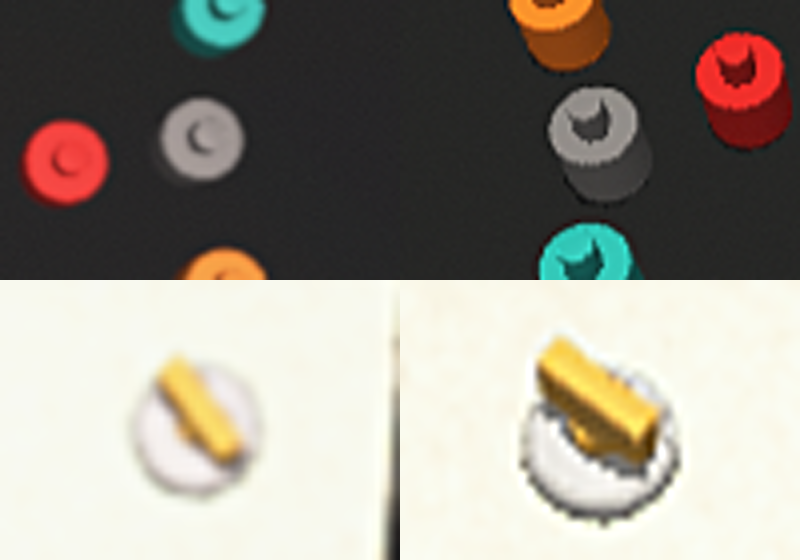

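The crop confirms the dust cap is the grey cup with a knob, in the middle of the coloured ones. The plug bar's top face is at about top (300.3,176.6) and scene (275,238.4), with yaw about 35°.

Run:
```python
from h import *
print("bar",onz("top",300.2,176.6,.142),onz("scene",275,238.4,.142))
print("boss",onz("top",299.6,179.3,.112),onz("scene",274.9,243.3,.110))
a=onz("top",275+197/8,161+0+(430-280)/8.24,.112);print(a)
```

```text
bar [ 0.58744036 -0.07658768  0.142     ] [ 0.59461036 -0.07545547  0.142     ]
boss [ 0.58698448 -0.07588459  0.112     ] [ 0.59142911 -0.07529945  0.11      ]
[ 0.58726687 -0.07596673  0.112     ]
```

Call:
apply_moves([
  [0.62,-1,0],
  [0.62,-1,0],
  [0.62,-1,0],
  [0.62,-1,0],
  [0.62,-1,0],
  [0.62,-1,0],
  [0.62,-1,0],
  [0.62,-1,0],
], roll=[0.25,0.25,0.25,0.25,0.25,0.25,0.25,0.25], claw=[0,0,0,0,0,0,0,0], squeeze=80)

```text
t: 1.1
position: [0.3408, 0.3045, 0.2309]
tool_rot: [3.141, 0.001, -0.054]
force: [0.3, 0.1, 0.9]
width: 0.0854
grasp_force: 0.0
```

Call:
apply_moves([
  [0.62,-1,0],
  [0.62,-1,0],
  [0.62,-1,0],
  [0.62,-1,0],
  [0.62,-1,0],
  [0.62,-1,0],
  [0.62,-1,0],
  [0.62,-1,0],
], roll=[0.25,0.25,0.25,0.25,0.25,0.25,0.25,0.25], claw=[0,0,0,0,0,0,0,0])

```text
t: 2.1
position: [0.4647, 0.1046, 0.2309]
tool_rot: [-3.142, 0.001, 0.295]
force: [0.5, -0.1, 0.2]
width: 0.0851
grasp_force: 0.0
```

Call:
apply_moves([
  [0.62,-0.9,0],
  [0.62,-0.9,0],
  [0.62,-0.9,0],
  [0.62,-0.9,0],
  [0.62,-0.9,0],
  [0.62,-0.9,-0.4],
  [0.62,-0.9,-0.6],
  [0.62,-0.9,-0.6],
], roll=[0.23,0.23,0.23,0.23,0.23,0.23,0.23,0.23], claw=[0.2,0.2,0.2,0.2,0.2,0.2,0.2,0.2])

```text
t: 3.1
position: [0.5888, -0.0752, 0.1903]
tool_rot: [-3.141, 0.001, 0.616]
force: [-0.1, -0.2, -0.2]
width: 0.0681
grasp_force: 0.0
```

Run:
```python
from h import *
S=viewer.capture("scene");T=viewer.capture("top")
cv2.imwrite("pics/c2.png",np.hstack([cv2.resize(I[y-35:y+35,x-40:x+40],(400,350),interpolation=2) for I,x,y in((S,275,235),(T,300,178))]))
s=robot.read_state();print(s["position"],s["tool_rot"],s["q"],s["moment"],s["force"])
```

```text
[ 0.58800226 -0.07607646  0.18804243] [-3.13857611  0.00453044  0.61274597] [ 1.34409067e-01  3.58928214e-01  1.43980096e-01 -6.05859174e-04
 -1.36125872e+00  2.04925403e+00] [0.03060903 0.02292737 0.02396987] [-0.25709728  0.00210323  0.10766285]
```

View pics/c2.png

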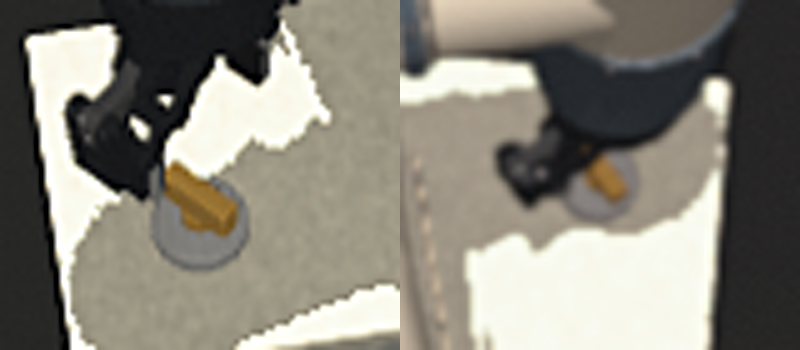

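The crop shows the open fingers straddling the bar, one at about (140,190) and the other at (265,75), with the bar between and below them. Next I descend.

Call:
apply_moves([
  [0,0,-0.8],
  [0,0,-0.8],
  [0,0,-0.6],
  [0,0,-0.4],
  [0,0,-0.3],
  [0,0,0],
], roll=[0,0,0,0,0,0], claw=[0.3,0.3,0.3,0.3,0.3,0.3])

```text
t: 3.95
position: [0.5884, -0.0744, 0.1185]
tool_rot: [-3.141, 0.0, 0.614]
force: [-0.5, -0.7, 0.1]
width: 0.06
grasp_force: 0.0
```

Call:
apply_moves([
  [0,0,0],
  [0,0,0],
  [0,0,0],
  [0,0,0],
  [0,0,0],
  [0,0,0],
], roll=[0,0,0,0,0,0], claw=[0.6,0.7,0.8,0.9,1,1], squeeze=30)

```text
t: 4.7
position: [0.5894, -0.0752, 0.1195]
tool_rot: [3.14, -0.001, 0.615]
force: [2.9, -3.8, 1.6]
width: 0.0138
grasp_force: 29.3
```

Run:
```python
from h import *
s=robot.read_state();print({k:np.round(s[k],4) for k in("t","position","tool_rot","q","moment","force","width","grasp_force","joint_torque")})
```

```text
{'t': np.float64(4.7), 'position': array([ 0.5894, -0.0752,  0.1195]), 'tool_rot': array([ 3.1395e+00, -9.0000e-04,  6.1450e-01]), 'q': array([ 1.3690e-01,  3.9470e-01,  1.7800e-02,  1.5000e-03, -1.1922e+00,
        2.0478e+00]), 'moment': array([-1.658 , -0.9819,  0.0234]), 'force': array([ 2.8928, -3.7918,  1.5902]), 'width': np.float64(0.0138), 'grasp_force': np.float64(29.3469), 'joint_torque': array([ 2.53000e+00, -4.39434e+01,  2.06724e+01,  3.01390e+00,
       -7.63500e-01,  1.11000e-02])}
```

Call:
apply_moves([
  [0.03,-0.04,0],
  [0,0,0],
], roll=[0,0], claw=[1,1], squeeze=80)

```text
t: 4.95
position: [0.5901, -0.0751, 0.1202]
tool_rot: [3.141, -0.002, 0.615]
force: [-0.2, -1.6, 6.2]
width: 0.01
grasp_force: 131.3
```

Call:
apply_moves([
  [0,0,0],
  [0,0,0],
  [0,0,0],
  [0,0,0],
  [0,0,0],
  [0,0,0],
  [0,0,0],
], roll=[-0.3,-0.8,-0.8,-0.8,-0.8,-0.8,-0.2], claw=[1,1,1,1,1,1,1])

```text
t: 5.82
position: [0.59, -0.0749, 0.1202]
tool_rot: [-3.141, -0.002, -0.173]
force: [-0.8, 0.4, 6.8]
width: 0.0102
grasp_force: 131.4
```

```bash
cat > st.py <<'E'
from h import *
s=robot.read_state();print({k:np.round(s[k],4).tolist() for k in("t","position","tool_rot","moment","force","width","grasp_force","joint_torque")},s["q"][5])
E
python3 st.py
```

```text
{'t': 5.825, 'position': [0.59, -0.0749, 0.1202], 'tool_rot': [-3.1406, -0.0022, -0.1726], 'moment': [-0.1275, -0.0846, -0.0165], 'force': [-0.7903, 0.4121, 6.7762], 'width': 0.0102, 'grasp_force': 131.4401, 'joint_torque': [-0.0839, -41.0886, 19.9247, 4.0253, -0.0831, -0.1106]} 1.2621057944255674
```

Call:
apply_moves([
  [0,0,0],
  [0,0,0],
  [0,0,0],
  [0,0,0],
], roll=[-0.57,-0.57,-0.57,0], claw=[1,1,1,1], squeeze=65)

```text
t: 6.32
position: [0.59, -0.0748, 0.1202]
tool_rot: [-3.14, -0.002, -0.47]
force: [-0.2, 0.9, 6.2]
width: 0.0103
grasp_force: 131.4
```

```bash
python3 st.py
```

```text
{'t': 6.325, 'position': [0.59, -0.0748, 0.1202], 'tool_rot': [-3.1399, -0.0018, -0.47], 'moment': [-0.0829, -0.049, -0.0731], 'force': [-0.1512, 0.8762, 6.1618], 'width': 0.0103, 'grasp_force': 131.4132, 'joint_torque': [-0.202, -41.0859, 19.8986, 4.0738, -0.0612, -0.3929]} 0.9647499483804526
```

Call:
apply_moves([
  [0,0,0],
  [0,0,0],
], roll=[0,0], claw=[1,1])

```text
t: 6.58
position: [0.59, -0.0749, 0.1202]
tool_rot: [-3.14, -0.002, -0.469]
force: [-0.8, 0.8, 6.6]
width: 0.0103
grasp_force: 131.4
```

```bash
python3 st.py
```

```text
{'t': 6.575, 'position': [0.59, -0.0749, 0.1202], 'tool_rot': [-3.1399, -0.0018, -0.4689], 'moment': [-0.0823, -0.065, -0.0178], 'force': [-0.7788, 0.7954, 6.5658], 'width': 0.0103, 'grasp_force': 131.4124, 'joint_torque': [-0.2056, -41.0865, 19.8985, 4.075, -0.0612, 0.0291]} 0.9658456219950738
```

Call:
apply_moves([
  [0,0,0],
  [0,0,0],
  [0,0,0],
  [0,0,0],
  [0,0,0],
], roll=[-0.55,-0.55,-0.5,0,0], claw=[1,1,1,1,1])

```text
t: 7.2
position: [0.59, -0.0748, 0.1202]
tool_rot: [-3.139, -0.001, -0.748]
force: [-1.6, -0.0, 6.4]
width: 0.0105
grasp_force: 131.4
```

```bash
python3 st.py
```

```text
{'t': 7.2, 'position': [0.59, -0.0748, 0.1202], 'tool_rot': [-3.1395, -0.0012, -0.7481], 'moment': [0.0217, -0.0151, -0.0492], 'force': [-1.6162, -0.0202, 6.3648], 'width': 0.0105, 'grasp_force': 131.4271, 'joint_torque': [-0.3732, -41.1168, 19.8642, 4.1058, -0.0538, 0.0196]} 0.6865483942217967
```

Call:
apply_moves([
  [0,0,0],
  [0,0,0],
  [0,0,0],
  [0,0,0],
  [0,0,0],
], roll=[-0.55,-0.55,-0.5,0,0], claw=[1,1,1,1,1])

```text
t: 7.82
position: [0.59, -0.0747, 0.1202]
tool_rot: [-3.139, -0.001, -1.027]
force: [0.8, 1.3, 5.9]
width: 0.0105
grasp_force: 131.4
```

```bash
python3 st.py
python3 - <<'E'
from h import *
S=viewer.capture("scene");T=viewer.capture("top")
cv2.imwrite("pics/c3.png",np.hstack([cv2.resize(I[y-35:y+35,x-40:x+40],(400,350),interpolation=2) for I,x,y in((S,275,235),(T,300,178))]))
E
```

```text
{'t': 7.825, 'position': [0.59, -0.0747, 0.1202], 'tool_rot': [-3.1391, -0.0006, -1.0273], 'moment': [0.0144, -0.0953, -0.0736], 'force': [0.7846, 1.2776, 5.9032], 'width': 0.0105, 'grasp_force': 131.4337, 'joint_torque': [-0.5098, -41.1727, 19.8157, 4.1335, -0.0614, 0.0195]} 0.4073283119931452
```

View pics/c3.png

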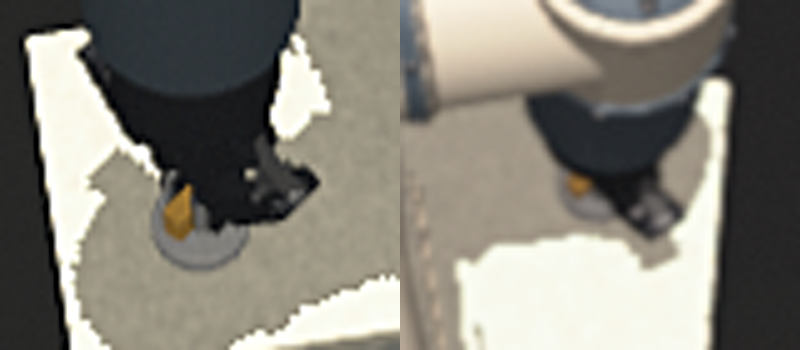

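The bar has turned with the gripper: its end now shows at crop (180,215), seen end-on between the pads. No bite yet, so I keep turning.

Call:
apply_moves([
  [0,0,0],
  [0,0,0],
  [0,0,0],
  [0,0,0],
  [0,0,0],
], roll=[-0.55,-0.55,-0.5,0,0], claw=[1,1,1,1,1])

```text
t: 8.55
position: [0.5901, -0.0747, 0.1202]
tool_rot: [-3.139, 0.0, -1.307]
force: [0.9, 1.1, 6.9]
width: 0.0107
grasp_force: 131.4
```

```bash
python3 st.py
```

```text
{'t': 8.55, 'position': [0.5901, -0.0747, 0.1202], 'tool_rot': [-3.1391, 0.0002, -1.3066], 'moment': [0.0689, -0.0493, -0.0678], 'force': [0.8976, 1.1163, 6.8563], 'width': 0.0107, 'grasp_force': 131.4313, 'joint_torque': [-0.6189, -41.249, 19.7575, 4.1545, -0.0837, 0.0195]} 0.12805084845174017
```

Call:
apply_moves([
  [0,0,0],
  [0,0,0],
  [0,0,0],
  [0,0,0],
  [0,0,0],
], roll=[-0.55,-0.55,-0.5,0,0], claw=[1,1,1,1,1])

```text
t: 9.18
position: [0.5901, -0.0747, 0.1202]
tool_rot: [-3.139, 0.001, -1.586]
force: [0.6, 1.0, 7.3]
width: 0.0103
grasp_force: 131.4
```

```bash
python3 st.py
```

```text
{'t': 9.175, 'position': [0.5901, -0.0747, 0.1202], 'tool_rot': [-3.1391, 0.0009, -1.5858], 'moment': [0.148, -0.0895, -0.0391], 'force': [0.5992, 0.9988, 7.3019], 'width': 0.0103, 'grasp_force': 131.4229, 'joint_torque': [-0.6717, -41.3399, 19.6938, 4.1697, -0.1187, 0.0196]} -0.15118157866970655
```

Call:
apply_moves([
  [0,0,0],
  [0,0,0],
  [0,0,0],
  [0,0,0],
  [0,0,0],
], roll=[-0.55,-0.55,-0.5,0,0], claw=[1,1,1,1,1])

```text
t: 9.8
position: [0.5902, -0.0747, 0.1201]
tool_rot: [-3.139, 0.001, -1.865]
force: [0.2, 1.0, 6.3]
width: 0.0104
grasp_force: 131.3
```

```bash
python3 st.py
```

```text
{'t': 9.8, 'position': [0.5902, -0.0747, 0.1201], 'tool_rot': [-3.1394, 0.0015, -1.8648], 'moment': [0.1661, -0.1045, 0.0576], 'force': [0.1871, 1.0166, 6.2546], 'width': 0.0104, 'grasp_force': 131.3162, 'joint_torque': [-0.7673, -41.4387, 19.6425, 4.1383, -0.1526, -0.0792]} -0.4302322819922757
```

Call:
apply_moves([
  [0,0,0],
  [0,0,0],
  [0,0,0],
  [0,0,0],
], roll=[-0.35,-0.35,0,0], claw=[1,1,1,1])

```text
t: 10.3
position: [0.5902, -0.0747, 0.1202]
tool_rot: [-3.14, 0.002, -1.987]
force: [0.7, 1.2, 6.3]
width: 0.0103
grasp_force: 131.3
```

```bash
python3 st.py
```

```text
{'t': 10.3, 'position': [0.5902, -0.0747, 0.1202], 'tool_rot': [-3.1396, 0.0017, -1.9867], 'moment': [0.1288, -0.151, 0.19], 'force': [0.7368, 1.205, 6.3395], 'width': 0.0103, 'grasp_force': 131.2935, 'joint_torque': [-0.8691, -41.4864, 19.6314, 4.0958, -0.1653, -0.1969]} -0.5522379358454726
```

Call:
apply_moves([
  [0,0,0],
  [0,0,0],
  [0,0,0],
  [0,0,0],
], roll=[-0.4,-0.4,0,0], claw=[1,1,1,1])

```text
t: 10.8
position: [0.5902, -0.0746, 0.1202]
tool_rot: [-3.14, 0.002, -2.126]
force: [1.9, 0.5, 6.7]
width: 0.0102
grasp_force: 131.3
```

```bash
python3 st.py
```

```text
{'t': 10.8, 'position': [0.5902, -0.0746, 0.1202], 'tool_rot': [-3.1398, 0.002, -2.1263], 'moment': [0.1216, -0.1452, 0.2294], 'force': [1.8998, 0.4805, 6.747], 'width': 0.0102, 'grasp_force': 131.2895, 'joint_torque': [-0.8855, -41.5357, 19.6074, 4.0788, -0.1874, -0.2428]} -0.69183482990038
```

Call:
apply_moves([
  [0,0,0],
  [0,0,0],
  [0,0,0],
  [0,0,0],
], roll=[-0.35,-0.35,0,0], claw=[1,1,1,1])

```text
t: 11.3
position: [0.5902, -0.0747, 0.1202]
tool_rot: [-3.14, 0.002, -2.248]
force: [2.2, 1.3, 6.4]
width: 0.0104
grasp_force: 131.3
```

```bash
python3 st.py
python3 - <<'E'
from h import *
for n,a,b,c,d in(("top",360,410,215,260),):
    pass
E
```

```text
{'t': 11.3, 'position': [0.5902, -0.0747, 0.1202], 'tool_rot': [-3.14, 0.0022, -2.2483], 'moment': [0.1764, -0.1407, 0.3292], 'force': [2.2348, 1.3286, 6.4168], 'width': 0.0104, 'grasp_force': 131.2921, 'joint_torque': [-0.922, -41.5783, 19.5913, 4.0523, -0.2059, -0.3101]} -0.813853178732491
```

Call:
apply_moves([
  [0,0,0],
  [0,0,0],
  [0,0,0],
  [0,0,0],
  [0,0,0.5],
  [0,0,1],
  [0,0,1],
  [0,0,1],
], roll=[0,0,0,0,0,0,0,0], claw=[0.6,0.4,0.4,0.4,0.4,0.4,0.4,0.4])

```text
t: 12.3
position: [0.5894, -0.0755, 0.2081]
tool_rot: [-3.141, 0.001, -2.25]
force: [1.0, -0.4, 0.4]
width: 0.0513
grasp_force: 0.0
```

Call:
apply_moves([
  [-0.7,-0.97,0.3],
  [-0.7,-0.97,0.2],
  [-0.7,-0.97,0],
  [-0.7,-0.97,0],
  [-0.7,-0.97,0],
  [-0.7,-0.97,0],
  [-0.7,-0.97,0],
  [-0.7,-0.97,0],
], roll=[0,0,0,0,0,0,0,0], claw=[0.4,0.4,0.4,0.4,0.4,0.4,0.4,0.4])

```text
t: 13.3
position: [0.4488, -0.2703, 0.2198]
tool_rot: [-3.14, 0.0, -2.25]
force: [-0.5, 0.3, -0.2]
width: 0.0514
grasp_force: 0.0
```

```bash
python3 st.py
python3 - <<'E'
from h import *
T=viewer.capture("top");S=viewer.capture("scene")
cv2.imwrite("pics/c4.png",np.hstack([cv2.resize(I[y-35:y+35,x-40:x+40],(400,350),interpolation=2) for I,x,y in((S,275,235),(T,300,178))]))
# boss circle from clean first top picture: cap outline from gray blob
T0=cv2.imread("pics/top0.png");g=cv2.inRange(T0,(85,85,85),(200,200,200))
cs,_=cv2.findContours(g[220:256,365:405],0,2);c=max(cs,key=cv2.contourArea)+np.array([365,220])
e=cv2.fitEllipse(c);print(e,onz("top",*e[0],.055))
S0=cv2.imread("pics/scene0.png");g=cv2.inRange(S0,(85,85,85),(200,200,200))
cs,_=cv2.findContours(g[200:245,150:190],0,2);c=max(cs,key=cv2.contourArea)+np.array([150,200])
e=cv2.fitEllipse(c);print(e,onz("scene",*e[0],.055))
E
```

```text
{'t': 13.3, 'position': [0.4488, -0.2703, 0.2198], 'tool_rot': [-3.1404, 0.0003, -2.2496], 'moment': [-0.0169, -0.0183, -0.015], 'force': [-0.5191, 0.2554, -0.1748], 'width': 0.0514, 'grasp_force': 0.0, 'joint_torque': [2.3799, -35.8082, 23.6526, 5.2909, -0.0522, -0.5871]} -0.4360141664491912
((385.0826416015625, 237.41685485839844), (19.21451187133789, 19.86554718017578), 124.98863220214844) [ 0.41813753 -0.32274837  0.055     ]
((165.80857849121094, 221.04566955566406), (18.56660270690918, 21.74442481994629), 64.26335906982422) [ 0.42013643 -0.32420099  0.055     ]
```

View pics/c4.png

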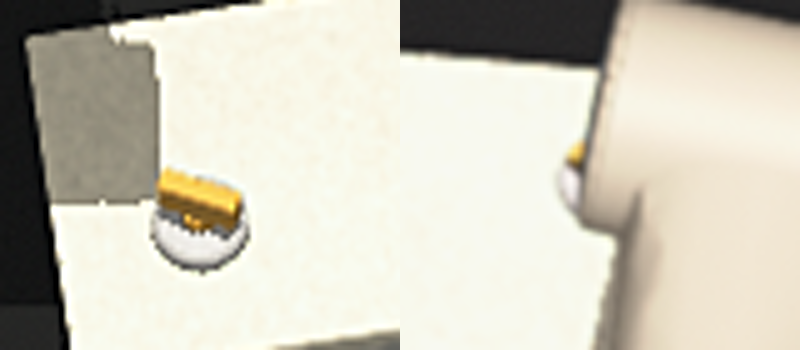

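The plug bar turned cleanly and is upright, at crop (200,195). The cap is at (0.419, -0.323), where both views agree. I'll pinch the knob, then regrasp turned 90° so the cap is centred both ways.

Call:
apply_moves([
  [-0.6,-1,0],
  [-0.6,-1,-0.6],
  [0,-0.1,-1],
  [0,0,-1],
  [0,0,-1],
  [0,0,-1],
  [0,0,-1],
  [0,0,-0.6],
], roll=[0,0,0,0,0,0,0,0], claw=[0.4,0.4,0.4,0.4,0.4,0.4,0.4,0.4], squeeze=20)

```text
t: 14.4
position: [0.4195, -0.3215, 0.0632]
tool_rot: [3.141, -0.0, -2.249]
force: [-1.0, -0.1, 0.5]
width: 0.0511
grasp_force: 0.0
```

Call:
apply_moves([
  [0,0,-0.2],
  [0,0,0],
  [0,0,0],
  [0,0,0],
  [0,0,0],
  [0,0,0],
], roll=[0,0,0,0,0,0], claw=[0.5,0.6,0.65,0.7,0.8,0.8])

```text
t: 15.15
position: [0.4196, -0.3221, 0.0594]
tool_rot: [-3.141, 0.0, -2.249]
force: [-1.1, 0.9, 5.2]
width: 0.0234
grasp_force: 20.4
```

Call:
apply_moves([
  [0,0,0],
  [0,0,0.05],
  [0,0,0],
  [0,0,0],
  [0,0,0],
  [0,0,0],
  [0,0,0],
  [0,0,0],
], roll=[0,0,1,1,1,1,1,1], claw=[0.5,0.45,0.45,0.45,0.45,0.45,0.45,0.45])

```text
t: 16.15
position: [0.4192, -0.3219, 0.0599]
tool_rot: [3.141, 0.0, -1.197]
force: [-0.6, -0.2, -0.3]
width: 0.047
grasp_force: 0.0
```

Call:
apply_moves([
  [0,0,0],
  [0,0,0],
  [0,0,0],
  [0,0,0],
  [0,0,0],
  [0,0,0],
  [0,0,0],
  [0,0,0],
], roll=[1,1,1,0,0,0,0,0], claw=[0.45,0.45,0.45,0.5,0.6,0.7,0.8,0.8], squeeze=35)

```text
t: 17.15
position: [0.4193, -0.322, 0.0601]
tool_rot: [3.141, -0.0, -0.679]
force: [-1.2, -0.1, 1.2]
width: 0.0228
grasp_force: 34.3
```

Call:
apply_moves([
  [0,0,0],
  [0,0,0.1],
  [0,0,0.3],
  [0,0,0.8],
  [0,0,1],
  [0,0,1],
  [0,0,1],
  [0,0,1],
], roll=[0,0,0,0,0,0,0,0], claw=[0.8,0.8,0.8,0.8,0.8,0.8,0.8,0.8])

```text
t: 18.15
position: [0.4193, -0.3218, 0.1913]
tool_rot: [-3.141, -0.0, -0.679]
force: [0.2, 0.5, -0.8]
width: 0.0229
grasp_force: 34.3
```

Call:
apply_moves([
  [0,0,1],
  [0,0.2,0.9],
  [0.68,0.98,0],
  [0.68,0.98,0],
  [0.68,0.98,0],
  [0.68,0.98,0],
  [0.68,0.98,0],
  [0.68,0.98,0],
], roll=[0,0,0,0,0,0,0,0], claw=[0.8,0.8,0.8,0.8,0.8,0.8,0.8,0.8])

```text
t: 19.15
position: [0.5217, -0.169, 0.238]
tool_rot: [-3.141, -0.0, -0.679]
force: [-0.1, 0.2, -1.1]
width: 0.0228
grasp_force: 34.4
```

Call:
apply_moves([
  [0.68,0.96,0],
  [0.68,0.96,0],
  [0.68,0.96,0],
  [0.68,0.9,0],
  [0,0,0],
], roll=[0,0,0,0,0], claw=[0.8,0.8,0.8,0.8,0.8])

```text
t: 19.77
position: [0.5899, -0.074, 0.2371]
tool_rot: [3.141, 0.001, -0.677]
force: [-0.7, -0.3, -0.6]
width: 0.0229
grasp_force: 34.5
```

```bash
python3 st.py
python3 - <<'E'
from h import *
T=viewer.capture("top");S=viewer.capture("scene")
cv2.imwrite("pics/c5.png",np.hstack([cv2.resize(I[y-35:y+35,x-40:x+40],(400,350),interpolation=2) for I,x,y in((S,275,225),(T,300,178))]))
E
```

```text
{'t': 19.775, 'position': [0.5899, -0.074, 0.2371], 'tool_rot': [3.1414, 0.0008, -0.6769], 'moment': [-0.0121, 0.0842, 0.0482], 'force': [-0.6514, -0.3478, -0.5556], 'width': 0.0229, 'grasp_force': 34.4974, 'joint_torque': [0.8744, -43.87, 24.7553, 5.5044, 0.085, -0.17]} 0.7562590313697971
```

View pics/c5.png

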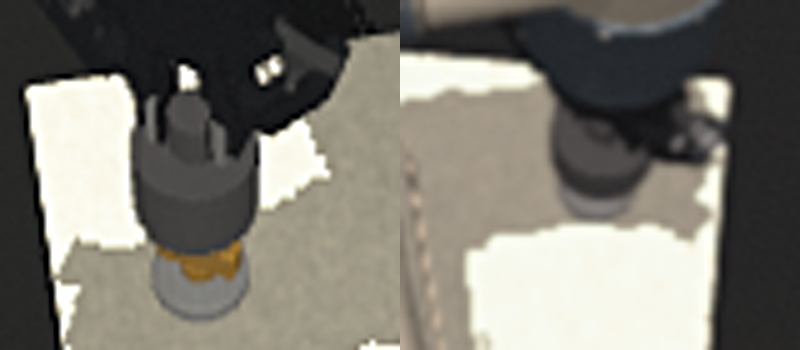

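The cap hangs upright and centred above the plug, its rim at about scene crop (198,245) over the boss at (200,290). Next I lower it.

Call:
apply_moves([
  [0,-0.03,-0.5],
  [0,0,-0.5],
  [0,0,-0.5],
  [0,0,-0.4],
  [0,0,-0.4],
  [0,0,-0.2],
  [0,0,0],
], roll=[0,0,0,0,0,0,0], claw=[0.8,0.8,0.8,0.8,0.8,0.8,0.8])

```text
t: 20.75
position: [0.5892, -0.0762, 0.1747]
tool_rot: [3.141, 0.0, -0.679]
force: [-0.4, -0.9, -0.3]
width: 0.023
grasp_force: 34.5
```

Call:
apply_moves([
  [0.02,0.02,0],
  [0,0,-0.1],
  [0,0,-0.1],
  [0,0,0],
], roll=[0,0,0,0], claw=[0.8,0.8,0.8,0.8])

```text
t: 21.25
position: [0.5897, -0.0757, 0.1698]
tool_rot: [3.141, 0.0, -0.679]
force: [-0.5, -0.2, -1.6]
width: 0.0228
grasp_force: 34.5
```

Call:
apply_moves([
  [0,0,-0.1],
  [0,0,-0.05],
  [0,0,0],
], roll=[0,0,0], claw=[0.8,0.8,0.8])

```text
t: 21.62
position: [0.59, -0.0755, 0.1662]
tool_rot: [-3.141, -0.0, -0.679]
force: [0.3, 0.9, -0.9]
width: 0.0224
grasp_force: 34.4
```

Call:
apply_moves([
  [0,0,-0.1],
  [0,0,-0.07],
  [0,0,0],
], roll=[0,0,0], claw=[0.8,0.8,0.8])

```text
t: 22.0
position: [0.5899, -0.0755, 0.1619]
tool_rot: [-3.141, 0.0, -0.679]
force: [1.8, 1.7, -1.3]
width: 0.0228
grasp_force: 34.4
```

Call:
apply_moves([
  [0,0,-0.05],
  [0,0,0],
], roll=[0,0], claw=[0.8,0.8])

```text
t: 22.25
position: [0.59, -0.0756, 0.1608]
tool_rot: [-3.141, -0.0, -0.679]
force: [1.3, 2.7, -0.3]
width: 0.0228
grasp_force: 34.5
```

Call:
apply_moves([
  [0,0,-0.04],
  [0,0,0],
  [0,0,0],
  [0,0,0],
  [0,0,0],
  [0,0,0.3],
  [0,0,0.8],
  [0,0,1],
], roll=[0,0,0,0,0,0,0,0], claw=[0.8,0.8,0.6,0.4,0.4,0.4,0.4,0.4])

```text
t: 23.25
position: [0.5896, -0.0758, 0.213]
tool_rot: [3.141, 0.0, -0.679]
force: [0.3, 0.4, 0.6]
width: 0.051
grasp_force: 0.0
```

Call:
apply_moves([
  [-0.3,0.5,1],
  [-1,1,0],
  [-1,1,0],
  [-1,1,0],
  [-1,1,0],
  [-1,1,0],
  [0,0,0],
], roll=[0,0,0,0,0,0,0], claw=[0.4,0.4,0.4,0.4,0.4,0.4,0.4])

```text
t: 24.12
position: [0.4564, 0.0629, 0.2385]
tool_rot: [-3.14, -0.001, -0.676]
force: [-0.8, 0.5, -0.4]
width: 0.0515
grasp_force: 0.0
```

```bash
python3 st.py
python3 - <<'E'
from h import *
T=viewer.capture("top");S=viewer.capture("scene")
cv2.imwrite("pics/c6.png",np.hstack([cv2.resize(I[y-35:y+35,x-40:x+40],(400,350),interpolation=2) for I,x,y in((S,275,225),(T,300,178))]))
for n,I in(("scene",S),("top",T)): print(n,pix(n,[.59,-.0755,.155]))
E
```

```text
{'t': 24.125, 'position': [0.4564, 0.0629, 0.2385], 'tool_rot': [-3.1399, -0.0007, -0.6762], 'moment': [-0.0674, -0.0482, 0.0619], 'force': [-0.7683, 0.5202, -0.435], 'width': 0.0515, 'grasp_force': 0.0, 'joint_torque': [0.8096, -28.7336, 23.2156, 5.1292, -0.0374, -0.3292]} 0.41597959231759585
scene [274.34517794 234.18266804]
top [299.94068184 174.59051949]
```

View pics/c6.png

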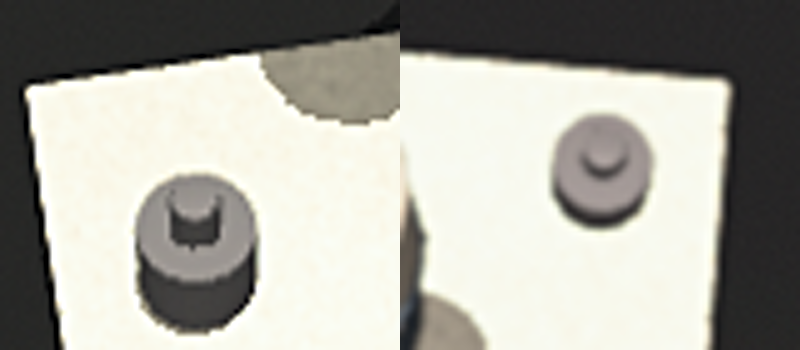

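The cap stands squarely on the lid, with its roof centre at scene crop (196,229), close to the predicted position. The gripper is clear of it. I'm handing in.

```bash
python3 -c "
from h import *
print(workorder.hand_in())"
```

```text
the job is handed in; nothing more can be done
None
```

The job is handed in: by the torque felt, the vent plug is snug at about 0.3–0.4 rad past the bite (limit 0.6), and the last picture shows the grey dust cap upright on the lid over it, released; no verdict was returned.

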